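# Seat an arc of vial caps with the fingertips

## Task

The blue caps on the arc-shaped vial tray are standing loose: trace along their row with your fingertips, starting at the end with the yellow dot, and gently press each cap fully home, one after another to the far end. Stay low, close above the row, until the last cap is in; do not push the tray away or pick it up. Leave the white-capped tray and the other things on the bench alone.

Things in the scene. Friction and masses are not known exactly. Their poses are not given: they have to be found in the camera images.
- blue_tray: Loose arc-shaped metal tray, 0.95 kg, 60 x 170 mm, with five vials with BLUE caps. Origin: underside, below the middle vial; z up. Plate top at z = 30 mm, band 34 mm wide. Caps 1 to 5 at (x, y) = (-17, 52), (-4, 28), (0, 0), (-4, -28), (-17, -52) mm, on an arc of 90 mm radius. A flat yellow dot, 14 mm across, marks the +y end beyond cap 1. Slides if pushed sideways
- white_tray: An identical loose tray whose five caps are WHITE; its caps must stay loose. Same frame, sizes and yellow dot
- blue_cap1_top (a point): Centre of the flat top of blue cap 1 (next to the yellow dot). Cap 15 mm diameter, 9 mm high. Its top is 47 mm above the worktop when fully loose, 41 mm when fully home
- blue_cap1 (a joint): How far blue cap 1 is pressed down, m: 0 loose (6 mm proud), 0.006 fully home on the collar of its vial; starts at 0 to 0.0015. Slides straight down with about 2.5 N of friction, stays where it is left, and meets a hard stop at home
- blue_cap2_top (a point): Centre of the flat top of blue cap 2. Cap 15 mm diameter, 9 mm high. Its top is 47 mm above the worktop when fully loose, 41 mm when fully home
- blue_cap2 (a joint): How far blue cap 2 is pressed down, m: 0 loose (6 mm proud), 0.006 fully home on the collar of its vial; starts at 0 to 0.0015. Slides straight down with about 2.5 N of friction, stays where it is left, and meets a hard stop at home
- blue_cap3_top (a point): Centre of the flat top of blue cap 3. Cap 15 mm diameter, 9 mm high. Its top is 47 mm above the worktop when fully loose, 41 mm when fully home
- blue_cap3 (a joint): How far blue cap 3 is pressed down, m: 0 loose (6 mm proud), 0.006 fully home on the collar of its vial; starts at 0 to 0.0015. Slides straight down with about 2.5 N of friction, stays where it is left, and meets a hard stop at home
- blue_cap4_top (a point): Centre of the flat top of blue cap 4. Cap 15 mm diameter, 9 mm high. Its top is 47 mm above the worktop when fully loose, 41 mm when fully home
- blue_cap4 (a joint): How far blue cap 4 is pressed down, m: 0 loose (6 mm proud), 0.006 fully home on the collar of its vial; starts at 0 to 0.0015. Slides straight down with about 2.5 N of friction, stays where it is left, and meets a hard stop at home
- blue_cap5_top (a point): Centre of the flat top of blue cap 5 (far end from the yellow dot). Cap 15 mm diameter, 9 mm high. Its top is 47 mm above the worktop when fully loose, 41 mm when fully home
- blue_cap5 (a joint): How far blue cap 5 is pressed down, m: 0 loose (6 mm proud), 0.006 fully home on the collar of its vial; starts at 0 to 0.0015. Slides straight down with about 2.5 N of friction, stays where it is left, and meets a hard stop at home
- white_cap1 (a joint): How far white cap 1 is pressed down, m: 0 loose, 0.006 home; starts at 0 to 0.0015
- white_cap2 (a joint): How far white cap 2 is pressed down, m: 0 loose, 0.006 home; starts at 0 to 0.0015
- white_cap3 (a joint): How far white cap 3 is pressed down, m: 0 loose, 0.006 home; starts at 0 to 0.0015
- white_cap4 (a joint): How far white cap 4 is pressed down, m: 0 loose, 0.006 home; starts at 0 to 0.0015
- white_cap5 (a joint): How far white cap 5 is pressed down, m: 0 loose, 0.006 home; starts at 0 to 0.0015
- filter_cube: Bystander: loose black filter cube, 34 x 36 x 36 mm; origin under its centre
- objective_pot: Bystander: loose black screw pot, 41 mm diameter, 52 mm high; origin under its centre
- oil_bottle: Bystander: loose small amber dropper bottle with white top, 28 mm diameter, 80 mm high; origin under its centre
- petri_dish: Bystander: loose flat red dish, 91 mm across, 14 mm high; origin under its centre

How it is judged:
By the outcome, as a careful person would: the job done as asked, in the order asked, and still so for the second after the job is handed in, with the robot touching nothing.
It also fails if it takes over 48 s, if anything falls off the work surface, if the arm or the gripper's body presses on something with over 40 N, if the wrist force passes 120 N, or if a joint passes its speed limit or range.

## Robot

A 6-joint arm with a two-finger parallel gripper is mounted at the origin on a cart in front of the work surface, level with it; the furniture and walls round the work are solid. World frame = base frame: x ahead of the robot, y to its left, z up, the work surface at z = 0. Lengths are in mm, angles in rad, forces in N, time in s.
With the tool pointing down it reaches from about 300 to 775 mm from the base axis. Payload 14.6 kg.
Tool frame: the origin (TCP) lies at the very end of the fingers, on their centre line; the grasp point (between the pads) lies 19 mm behind it; z points along the fingers, y is the line along which they close (so a half turn about z gives the same grasp; the last joint's range is limited). The gripper opens to 94 mm and grips with 3 to 60 N. Pads are 16 mm wide; open, the fingers measure 119 mm over their backs; the gripper's body (75 mm by 177 mm) begins 78 mm behind the grasp point.
Start: joints at [1.275, 0.3, 1.521, -0, 1.321, -0.067], TCP at [124.743, 535.657, 205.446] pointing down, gripper open.
Joint ranges: [-3.03, 3.03], [-0.79, 2.21], [0.23, 2.52], [-1.04, 4.18], [0, 3.07], [-2.55, 2.55]. Speed limits (rad/s): [2.22, 2.22, 2.57, 3.14, 3.14, 3.14].

## Interface

Orientations are given as [roll, pitch, yaw] about the fixed x, y, z axes, in that order (R = Rz(yaw) Ry(pitch) Rx(roll)).
In Python, from cell import manip, camera, get_calibration gives the robot as it stands. The module is installed in compiled form; this text tells all that it offers.
- The arm moves only by the tool jog_arm, never from a script. Its argument "plan" is one flat list of numbers, 6 for each row, row after row: the shift along the world's x, y, z in m, then the turn, a rotation vector about the world's x, y, z in degrees. A call has 1 to 20 rows; each row is the pose to reach, as a shift and turn from the pose commanded when the call began; what a row does not reach only later rows make up. A row lasts 1/10 s, in which the tool goes at most 50 mm and 8.59 degrees, less where a joint would pass 70% of its speed; a pose out of reach is approached as far as the arm can. A call with a gripper value outside its range is refused whole. "claw" is the finger opening in m, from 0 to 0.094, set as the call begins (left out, the last holds). The fingers move at their own pace and stop on an object; "force" is the grip in N (left out, the last holds). Time passes only in rows, so rows that repeat a pose let the fingers close. It gives the time, the measured TCP pose, the force, the opening and the grip force at its end, in the units of the state.
- manip.read_state(): the state, without advancing time (a new reading comes with each control period).
- camera(name): name is "scene" or "top"; returns (picture, depth): 384x512x3 uint8, red, green, blue; 384x512 float32, mm along the optical axis (not along the pixel's ray), 0 where there is no reading.
- get_calibration(name): a dict with "fx", "fy", "cx", "cy" (pixels), "origin" and "attitude" of the camera in the world. Camera axes: x right, y down, z forward; pixel columns grow to the right and rows downward; lengths in mm; the calibration is good to about 2 mm. A picture is of the moment at which its call begins. get_calibration takes no time and is no camera call.
- manip.sign_off(): hands the job in; it is judged then, once.
The state is a dict: "clock": time; "joints": joint angles; "qd": joint speeds; "effort": joint torques, N m; "eef_pos": TCP position; "eef_rot": TCP orientation; "wrist_force": force on the tool from outside, world axes, zero at the start; "moment": the same for the moment, N m; "finger_gap": finger opening in mm; "finger_force": force on a finger pad.
Only numpy, scipy, OpenCV 4.12 (cv2) and the standard library are available. Lean on these libraries where they do the work, as an engineer would, in place of code of your own. Each camera call takes 0.05 s, during which the arm holds its last target. There are 200 camera calls.

## Working session

There is one attempt and no reset: what is moved stays moved. The work goes in short steps, Python scripts to look and compute and a tool call to move; the robot and the scene stay as the last step left them, time stands still between calls to the robot, and variables do not carry over. Pictures are saved under pics/ and viewed, at most 10 in all, crops included, and the job is handed in when it is done.

Besides the shell and the picture viewer there is one more tool, called after "Emit:" as name(argument=value, ...) on one line, values as JSON. jog_arm: Moves the arm, as the interface text tells. Its arguments: {"type":"object","properties":{"plan":{"type":"array"},"claw":{"type":"number"},"force":{"type":"number"}},"required":["plan"]}

```bash
mkdir -p pics
python3 - <<'E'
from cell import manip,camera,get_calibration
import cv2,numpy as np
for n in("scene","top"):
    p,d=camera(n);cv2.imwrite(f"pics/{n}0.png",p[...,::-1]);np.savez(f"{n}0.npz",p=p,d=d);print(n,get_calibration(n))
print(manip.read_state())
E
```

```text
scene {'fx': 430.1343086475434, 'fy': 430.1343086475434, 'cx': 258.75104810397914, 'cy': 196.0144832984362, 'origin': array([  92.8855558 , -413.19900047,  571.05307972]), 'attitude': array([-2.21636984e+00,  9.24752011e-05, -7.20983034e-01])}
top {'fx': 497.122815698847, 'fy': 497.122815698847, 'cx': 260.54731301333493, 'cy': 187.69280644698097, 'origin': array([ 372.99258685,  112.61014243, 1330.78381955]), 'attitude': array([-2.98463389, -0.02950872, -1.5414556 ])}
{'clock': 0.1, 'joints': array([ 1.27543606e+00,  3.00392645e-01,  1.52150802e+00,  5.28997567e-06,
        1.32068134e+00, -6.65801390e-02]), 'qd': array([ 0.00048039,  0.00064981, -0.002533  ,  0.00043841, -0.00090084,
       -0.00262381]), 'effort': array([ 5.06848610e-04, -5.32636929e+01, -3.53284371e+01,  7.09029450e-02,
        2.34229368e-02, -1.01724484e-04]), 'eef_pos': array([124.65920318, 535.45446986, 204.96026828]), 'eef_rot': array([-3.14060584e+00, -7.09350694e-05,  2.91281118e+00]), 'wrist_force': array([-0.55864791, -0.09964182, -0.09910969]), 'moment': array([-0.00897189,  0.01975178, -0.01446526]), 'finger_force': 0.0, 'finger_gap': 94.07677855115608}
```

View pics/top0.png

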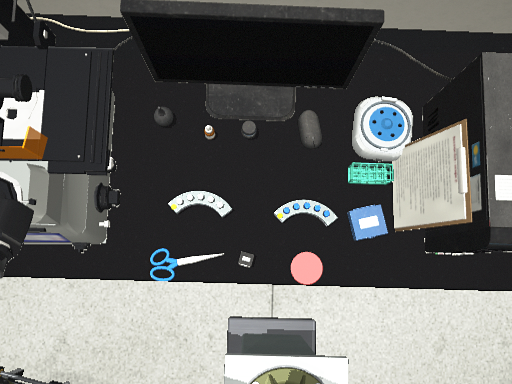

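View pics/scene0.png

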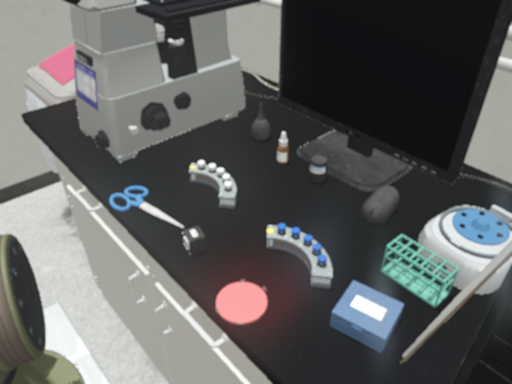

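The top view shows the blue-capped tray at about px (275–337, 200–226), with its yellow dot at the left end (279,215) and the white tray at (170–231, 190–215). In the scene view the blue caps run from about (282,227) to (322,263), with the dot at (270,231).

```bash
cat > h.py <<'E'
import cv2,numpy as np
from cell import get_calibration
from scipy.spatial.transform import Rotation as R
ROI={"top":(270,195,345,232),"scene":(258,218,340,292)}
def seg(n,p,lo,hi,amin):
    x0,y0,x1,y1=ROI[n]; hsv=cv2.cvtColor(p,cv2.COLOR_RGB2HSV)
    m=np.zeros(p.shape[:2],np.uint8); m[y0:y1,x0:x1]=cv2.inRange(hsv,lo,hi)[y0:y1,x0:x1]
    k,l,s,c=cv2.connectedComponentsWithStats(m)
    return [(c[i],s[i]) for i in range(1,k) if s[i,4]>=amin]
def ray(n,uv):
    c=get_calibration(n);A=R.from_euler('xyz',c['attitude'])
    return c['origin'],A.apply([(uv[0]-c['cx'])/c['fx'],(uv[1]-c['cy'])/c['fy'],1])
def atz(n,uv,z):
    o,d=ray(n,uv);return o+d*(z-o[2])/d[2]
def tri(r1,r2):
    (a,u),(b,v)=r1,r2
    t=np.linalg.lstsq(np.c_[u,-v],b-a,rcond=None)[0]
    return (a+t[0]*u+b+t[1]*v)/2,np.linalg.norm(a+t[0]*u-b-t[1]*v)
def depthpt(n,uv,d):
    o,r=ray(n,uv);return o+r*d
E
python3 - <<'E'
from h import *
for n in("top","scene"):
    f=np.load(n+"0.npz")
    for nm,lo,hi in(("blue",(98,110,60),(125,255,255)),("yel",(20,90,120),(35,255,255))):
        for c,s in seg(n,f['p'],lo,hi,5): print(n,nm,c.round(1),s, "d->",depthpt(n,c,f['d'][int(round(c[1])),int(round(c[0]))]).round(1),"z44",atz(n,c,45 if nm=="blue" else 30).round(1))
    x0,y0,x1,y1=ROI[n];cr=f['p'][y0:y1,x0:x1,::-1];cv2.imwrite(f"pics/{n}c.png",cv2.resize(cr,None,fx=7,fy=7,interpolation=0))
E
```

```text
top blue [296.  205.9] [294 203   5   7  30] d-> [532.1 -13.   48.3] z44 [532.6 -13.3  45. ]
top blue [306.6 205.2] [304 202   6   7  30] d-> [536.  -41.6  39.4] z44 [535.3 -40.9  45. ]
top blue [316.9 207.8] [314 205   6   6  29] d-> [528.6 -67.   52. ] z44 [529.5 -68.   45. ]
top blue [286.3 210. ] [284 207   6   7  30] d-> [521.2  11.6  43.7] z44 [521.1  11.7  45. ]
top blue [326.2 213.2] [324 210   6   7  31] d-> [515.8 -92.3  47.1] z44 [516.  -92.7  45. ]
top yel [279.6 215.2] [277 213   6   6  25] d-> [508.2  28.   31.4] z44 [508.4  27.9  30. ]
scene blue [281.6 225.9] [277 222  10  10  69] d-> [523.5  12.7  46.5] z44 [524.7  13.9  45. ]
scene blue [295.7 230.2] [292 226   9  10  73] d-> [534.7 -13.   46.4] z44 [535.9 -11.9  45. ]
scene blue [308.  237.7] [304 233   9  10  67] d-> [535.8 -42.8  47.7] z44 [538.1 -40.9  45. ]
scene blue [317.1 247. ] [313 243   9   9  62] d-> [531.1 -69.1  46.6] z44 [532.5 -68.   45. ]
scene blue [321.4 258.4] [318 254   8  10  61] d-> [516.2 -92.7  46.5] z44 [517.5 -91.8  45. ]
scene yel [269.  230.6] [266 229   8   4  28] d-> [509.2  31.2  31.1] z44 [510.   32.1  30. ]
```

View pics/scenec.png

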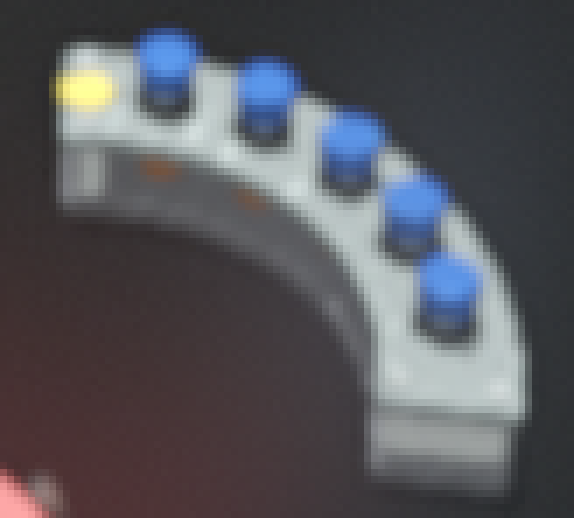

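The crop shows five blue caps standing proud on the arc, with cap 1 at px (281.6,225.9) beside the yellow dot and cap 5 at (321.4,258.4). Both cameras agree to about 3 mm.

```bash
cat > fit.py <<'E'
from h import *
M=np.array([(-17,52),(-4,28),(0,0),(-4,-28),(-17,-52)],float)
def run(ps):
    cs={}
    for n in ps:
        c=[a for a,s in seg(n,ps[n],(98,110,60),(125,255,255),5)]
        cs[n]=np.array(sorted(c,key=lambda a:a[0]))
    T=[tri(ray("top",a),ray("scene",b)) for a,b in zip(cs["top"],cs["scene"])]
    P=np.array([t[0] for t in T]);print("tri",P.round(1).tolist(),"gap",[round(t[1],1) for t in T])
    for nm,Q in (("tri",P[:,:2]),("top@46",np.array([atz("top",a,46)[:2] for a in cs["top"]])),("scene@43.5",np.array([atz("scene",b,43.5)[:2] for b in cs["scene"]]))):
        a,b=M-M.mean(0),Q-Q.mean(0)
        th=np.arctan2((a[:,0]*b[:,1]-a[:,1]*b[:,0]).sum(),(a*b).sum());r=np.array([[np.cos(th),-np.sin(th)],[np.sin(th),np.cos(th)]])
        F=a@r.T+Q.mean(0);print(nm,round(np.degrees(th),1),F.round(1).tolist(),"res",np.abs(F-Q).max().round(1))
E
python3 - <<'E'
from fit import *
run({n:np.load(n+"0.npz")['p'] for n in("top","scene")})
E
```

```text
tri [[521.3, 11.5, 48.4], [532.9, -13.6, 47.8], [535.9, -41.4, 46.5], [530.1, -68.5, 46.7], [516.0, -92.6, 46.5]] gap [np.float64(1.5), np.float64(1.7), np.float64(2.0), np.float64(2.2), np.float64(0.5)]
tri -2.9 [[521.3, 11.5], [533.0, -13.2], [535.6, -41.3], [530.2, -69.1], [516.0, -92.4]] res 0.6
top@46 -2.8 [[520.7, 11.9], [532.5, -12.8], [535.2, -40.9], [529.8, -68.7], [515.6, -92.0]] res 0.8
scene@43.5 -3.9 [[525.9, 13.8], [537.3, -11.0], [539.4, -39.2], [533.5, -66.9], [518.9, -90.0]] res 1.3
```

Emit:
jog_arm(plan=[0.175, -0.285, 0, 0, 0, -35, 0.175, -0.285, 0, 0, 0, -35, 0.175, -0.285, 0, 0, 0, -35, 0.175, -0.285, 0, 0, 0, -35, 0.175, -0.285, 0, 0, 0, -35, 0.175, -0.285, 0, 0, 0, -35, 0.175, -0.285, 0, 0, 0, -35, 0.398, -0.523, -0.095, 0, 0, -72, 0.398, -0.523, -0.095, 0, 0, -72, 0.398, -0.523, -0.095, 0, 0, -72, 0.398, -0.523, -0.095, 0, 0, -72, 0.398, -0.523, -0.095, 0, 0, -72, 0.398, -0.523, -0.095, 0, 0, -72, 0.398, -0.523, -0.095, 0, 0, -72, 0.398, -0.523, -0.095, 0, 0, -72, 0.398, -0.523, -0.095, 0, 0, -72, 0.398, -0.523, -0.095, 0, 0, -72], claw=0, force=20)

```text
clock: 1.8
eef_pos: [522.3, 13.4, 110.7]
eef_rot: [-3.142, -0.0, 1.657]
wrist_force: [-0.6, 0.1, 0.6]
finger_gap: 0.7
finger_force: 0.0
```

Emit:
jog_arm(plan=[0, 0, -0.03, 0, 0, 0, 0, 0, -0.055, 0, 0, 0, 0, 0, -0.055, 0, 0, 0, 0, 0, -0.055, 0, 0, 0])

```text
clock: 2.2
eef_pos: [522.8, 13.3, 56.5]
eef_rot: [3.141, 0.0, 1.657]
wrist_force: [-0.4, 0.5, -0.5]
finger_gap: 0.4
finger_force: 0.0
```

Run:
```python
from h import *
from cell import manip,camera
I=[]
for n,(x0,y0,x1,y1) in(("scene",(240,150,350,295)),("top",(255,170,350,240))):
    p,d=camera(n);I.append(cv2.resize(p[y0:y1,x0:x1,::-1],(int((x1-x0)*4),(y1-y0)*4),interpolation=cv2.INTER_CUBIC))
h=max(i.shape[0] for i in I)
I=[cv2.copyMakeBorder(i,0,h-i.shape[0],0,0,0) for i in I]
cv2.imwrite("pics/near.png",cv2.resize(np.hstack(I),None,fx=.95,fy=.95))
s=manip.read_state();print(s['eef_pos'],s['wrist_force'])
```

```text
[523.41003489  13.02491202  57.14335508] [ 0.43221309 -0.07768747 -0.10405471]
```

View pics/near.png

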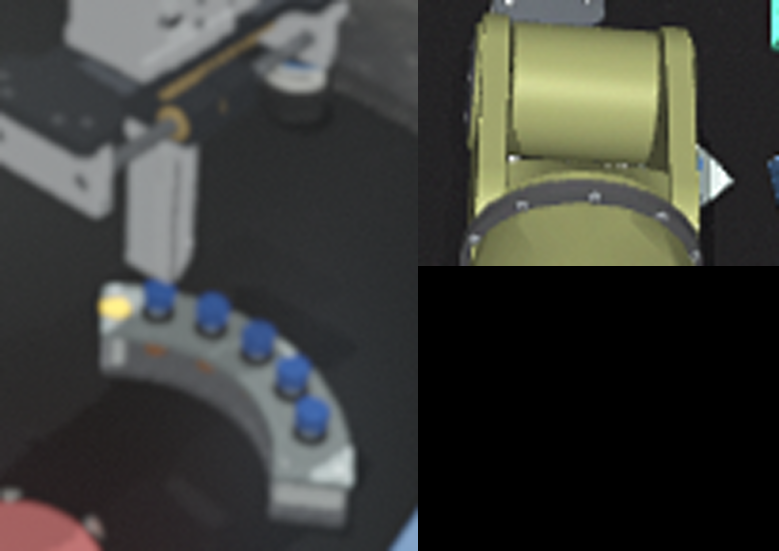

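The fingertips stand just above cap 1 (scene px ~(282,222)) with a gap of about 10 mm. The top view is hidden by the arm.

Emit:
jog_arm(plan=[0, 0, -0.006, 0, 0, 0, 0, 0, -0.009, 0, 0, 0, 0, 0, -0.0115, 0, 0, 0, 0, 0, -0.0135, 0, 0, 0, 0, 0, -0.0135, 0, 0, 0])

```text
clock: 2.8
eef_pos: [522.7, 12.6, 41.8]
eef_rot: [-3.141, 0.0, 1.656]
wrist_force: [0.4, -0.2, -0.2]
finger_gap: 0.5
finger_force: 0.0
```

Emit:
jog_arm(plan=[0, 0, -0.0005, 0, 0, 0, 0, 0, -0.001, 0, 0, 0, 0, 0, -0.0015, 0, 0, 0, 0, 0, -0.0015, 0, 0, 0])

```text
clock: 3.2
eef_pos: [522.8, 12.6, 41.1]
eef_rot: [3.141, 0.0, 1.656]
wrist_force: [-4.1, 0.1, 11.1]
finger_gap: 0.6
finger_force: 5.5
```

Run:
```python
from h import *
from cell import manip,camera
for i in range(3):
    p,d=camera("scene");s=manip.read_state();print(s['eef_pos'].round(1),s['wrist_force'].round(1))
x0,y0,x1,y1=(255,190,345,292)
cv2.imwrite("pics/press1.png",cv2.resize(p[y0:y1,x0:x1,::-1],None,fx=5.8,fy=5.8,interpolation=cv2.INTER_CUBIC))
```

```text
[522.8  12.6  41.1] [-5.2  1.7 10.8]
[522.8  12.6  41.2] [-4.3 -0.5 10.7]
[522.8  12.6  41.1] [-4.2  0.8 11.1]
```

View pics/press1.png

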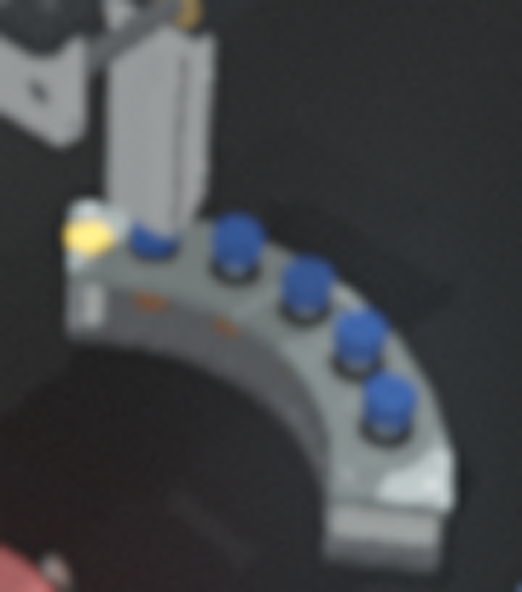

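Cap 1 is home: the tip reads 41.1 mm with 11 N steady, against the hard stop. In the picture it sits visibly lower (crop px 155,240) than the other four.

Emit:
jog_arm(plan=[0, 0, 0.005, 0, 0, 0, 0, 0, 0.0105, 0, 0, 0, 0.002, -0.005, 0.0105, 0, 0, 0, 0.0065, -0.015, 0.0105, 0, 0, 0, 0.0115, -0.025, 0.0105, 0, 0, 0, 0.0115, -0.025, 0.0105, 0, 0, 0, 0.0115, -0.025, 0.008, 0, 0, 0, 0.0115, -0.025, 0.006, 0, 0, 0, 0.0115, -0.025, 0.004, 0, 0, 0, 0.0115, -0.025, 0.002, 0, 0, 0, 0.0115, -0.025, 0.001, 0, 0, 0, 0.0115, -0.025, 0, 0, 0, 0, 0.0115, -0.025, 0, 0, 0, 0])

```text
clock: 4.65
eef_pos: [534.3, -12.3, 41.1]
eef_rot: [3.142, 0.0, 1.656]
wrist_force: [-5.5, -2.2, 12.3]
finger_gap: 0.5
finger_force: 5.8
```

Cap 2 is home (41.1 mm, 12 N). Next is cap 3, shift (+2.5, -28).

Emit:
jog_arm(plan=[0, 0, 0.005, 0, 0, 0, 0, 0, 0.0105, 0, 0, 0, 0.0005, -0.006, 0.0105, 0, 0, 0, 0.0015, -0.017, 0.0105, 0, 0, 0, 0.0025, -0.028, 0.0105, 0, 0, 0, 0.0025, -0.028, 0.0105, 0, 0, 0, 0.0025, -0.028, 0.008, 0, 0, 0, 0.0025, -0.028, 0.006, 0, 0, 0, 0.0025, -0.028, 0.004, 0, 0, 0, 0.0025, -0.028, 0.002, 0, 0, 0, 0.0025, -0.028, 0.001, 0, 0, 0, 0.0025, -0.028, 0, 0, 0, 0, 0.0025, -0.028, 0, 0, 0, 0])

```text
clock: 5.95
eef_pos: [536.8, -40.3, 41.2]
eef_rot: [3.142, 0.0, 1.656]
wrist_force: [-6.6, -0.1, 11.9]
finger_gap: 0.6
finger_force: 5.8
```

Run:
```python
from h import *
from cell import manip,camera
p,d=camera("scene")
f=np.load("scene0.npz")['p']
for q in(f,p):print([(c.round(1).tolist(),int(s[4])) for c,s in seg("scene",q,(98,110,60),(125,255,255),5)],[(c.round(1).tolist()) for c,s in seg("scene",q,(20,90,120),(35,255,255),5)])
x0,y0,x1,y1=(255,190,345,292)
cv2.imwrite("pics/press3.png",cv2.resize(p[y0:y1,x0:x1,::-1],None,fx=5.8,fy=5.8,interpolation=cv2.INTER_CUBIC))
```

```text
[([281.6, 225.9], 69), ([295.7, 230.2], 73), ([308.0, 237.7], 67), ([317.1, 247.0], 62), ([321.4, 258.4], 61)] [[269.0, 230.6]]
[([281.3, 228.6], 60), ([295.3, 233.1], 55), ([306.6, 243.0], 20), ([316.9, 247.3], 59), ([321.6, 258.6], 64)] [[269.2, 230.6]]
```

View pics/press3.png

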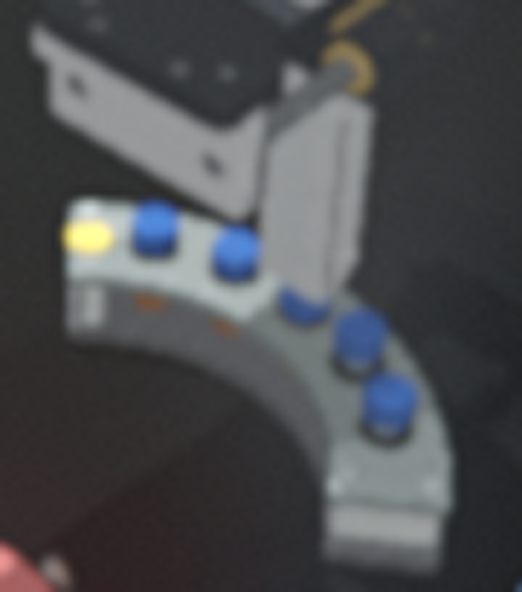

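Caps 1 and 2 (crop px 155,228 and 237,253) are flush and cap 3 is being held down. The tray has not moved: the dot is still at px 269.2,230.6. Next is cap 4.

Emit:
jog_arm(plan=[0, 0, 0.005, 0, 0, 0, 0, 0, 0.0105, 0, 0, 0, -0.001, -0.006, 0.0105, 0, 0, 0, -0.003, -0.017, 0.0105, 0, 0, 0, -0.0055, -0.0275, 0.0105, 0, 0, 0, -0.0055, -0.0275, 0.0105, 0, 0, 0, -0.0055, -0.0275, 0.008, 0, 0, 0, -0.0055, -0.0275, 0.006, 0, 0, 0, -0.0055, -0.0275, 0.004, 0, 0, 0, -0.0055, -0.0275, 0.002, 0, 0, 0, -0.0055, -0.0275, 0.001, 0, 0, 0, -0.0055, -0.0275, 0, 0, 0, 0, -0.0055, -0.0275, 0, 0, 0, 0])

```text
clock: 7.3
eef_pos: [531.4, -67.8, 41.1]
eef_rot: [3.141, 0.0, 1.656]
wrist_force: [-4.6, -2.1, 12.4]
finger_gap: 0.6
finger_force: 5.6
```

Emit:
jog_arm(plan=[0, 0, 0.005, 0, 0, 0, 0, 0, 0.0105, 0, 0, 0, -0.003, -0.005, 0.0105, 0, 0, 0, -0.009, -0.015, 0.0105, 0, 0, 0, -0.0145, -0.024, 0.0105, 0, 0, 0, -0.0145, -0.024, 0.0105, 0, 0, 0, -0.0145, -0.024, 0.008, 0, 0, 0, -0.0145, -0.024, 0.006, 0, 0, 0, -0.0145, -0.024, 0.004, 0, 0, 0, -0.0145, -0.024, 0.002, 0, 0, 0, -0.0145, -0.024, 0.001, 0, 0, 0, -0.0145, -0.024, 0, 0, 0, 0, -0.0145, -0.024, 0, 0, 0, 0])

```text
clock: 8.6
eef_pos: [516.9, -91.8, 41.1]
eef_rot: [3.141, 0.0, 1.656]
wrist_force: [-4.6, -1.7, 10.9]
finger_gap: 0.2
finger_force: 5.7
```

Cap 5 is home at 41.1 mm. I'll lift straight up and check.

Emit:
jog_arm(plan=[0, 0, 0.005, 0, 0, 0, 0, 0, 0.03, 0, 0, 0, 0, 0, 0.07, 0, 0, 0, 0, 0, 0.12, 0, 0, 0, 0, 0, 0.12, 0, 0, 0, 0, 0, 0.12, 0, 0, 0])

```text
clock: 9.2
eef_pos: [517.1, -91.7, 161.1]
eef_rot: [3.14, 0.0, 1.656]
wrist_force: [0.3, 0.6, -0.0]
finger_gap: 0.3
finger_force: 0.0
```

Run:
```python
from h import *
from cell import manip,camera
p,d=camera("scene")
for c,s in seg("scene",p,(98,110,60),(125,255,255),5):
    u,v=c.round().astype(int);print(c.round(1),s[4],"z",depthpt("scene",c,np.median(d[v-1:v+2,u-1:u+2]))[2].round(1))
x0,y0,x1,y1=(180,150,345,292)
cv2.imwrite("pics/end.png",cv2.resize(p[y0:y1,x0:x1,::-1],None,fx=4,fy=4,interpolation=cv2.INTER_CUBIC))
s=manip.read_state();print(s['clock'],s['eef_pos'],s['wrist_force'])
```

```text
[281.3 228.5] 62 z 42.0
[295.5 232.6] 62 z 40.7
[307.4 240.5] 50 z 40.5
[316.5 250.2] 54 z 41.4
[321.4 261.2] 59 z 40.3
9.25 [516.4787939  -91.58017891 159.84004607] [ 0.59241611 -0.82279499 -0.14404127]
```

View pics/end.png

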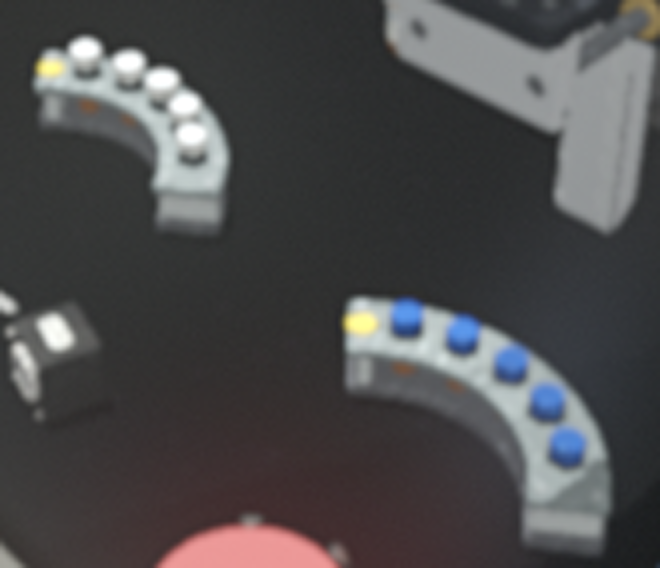

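All five blue caps (crop px 407,317 to 567,446) sit flush at about 41 mm. The tray is unmoved and the white caps are still loose.

```bash
python3 -c "
from cell import manip
print(manip.sign_off())"
```

```text
the job is handed in; nothing more can be done
None
```

All five blue caps were pressed home in order from the yellow-dot end, with about 11–12 N on each; the tray stayed where it was, the white caps are still loose, and the job was handed in at about 9 s.

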